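Line up and lock the dial of a rotary welding fixture

TASK

The two nests of the rotary welding fixture are about to be worked on, so its dial has to be locked. Push the dial round by its black handle until its slot faces the lock bar, then push the bar by its red tab into the slot until it is fully home, with the tab up against the guide. Only push with the fingertips: leave the dial seated on its spindle, and leave the other things on the bench where they are.

Things in the scene. Friction and masses are not known exactly. Their poses are not given: they have to be found in the camera images.
- fixture: rotary welding fixture, fixed to the bench: a dark steel base plate 250 x 250 mm, top at 20 mm above the bench, with a tongue 100 mm wide reaching 199 mm out along its -y. Origin on the bench, on the dial's vertical axis; its y axis is the direction in which the lock bar is pushed home (towards the dial's axis), the bar lies on its -y side.
- dial (a joint): turning angle in rad of the round steel dial plate (220 mm diameter, 10 mm thick, top 40 mm above the bench) about its vertical axis, growing anticlockwise seen from above. It turns endlessly either way; at 0 (and 6.283) its slot is lined up with the lock bar. It takes about 0.3 N m to turn and stays where it is left. The plate is only set down on its spindle (1 to 1.6 kg) and can lift off.
- spindle_cap (a point): middle of the top of the steel cap (32 mm diameter) on the dial's axis, 56 mm above the bench. Two nests stand on the dial, a quarter turn either side of the slot, their middles 62 mm from the axis: aluminium feet 60 mm radially by 84 mm across with blue frames, 20 mm high; one is loaded with a black housing, whose top is 75 mm above the bench.
- slot_mouth (a point): middle of the mouth of the dial's only slot, at its rim (110 mm from the axis), on its top face. The slot is open at the rim, 16 mm wide, 30 mm deep towards the axis, with red lines along both edges.
- dial_peg (a point): middle of the dial's black upright round turning handle (24 mm diameter, 45 mm high, from 42 to 87 mm above the bench), 85 mm from the axis, straight across from the slot. It does not spin on its own. The origin is 24.5 mm above the dial's top face.
- lock_line (a point): fixed point of the fixture: where the middle of the slot's mouth lies when the slot is lined up with the lock bar (110 mm from the axis, on the bar's centre line, 40 mm above the bench).
- lock_bar (a joint): travel in m of the flat steel lock bar (12 mm wide, 10 mm thick, level with the dial; nose tapered to 6 mm over 10 mm): 0 drawn out, nose 10 mm clear of the dial's rim; 0.038 home, nose 28 mm deep in the slot, red tab against the guide. It takes 3 to 5 N and stays where it is left. It runs against the rim unless the slot faces it; within about 4 mm the nose draws the dial into line.
- bar_tab (a point): the red upright tab at the lock bar's outer end (36 mm across the bar, 8 mm thick, from 35 to 90 mm above the bench): this point is the middle of its outer face (the face away from the dial, to be pushed), 67.5 mm above the bench; it moves with the bar. Below 40 mm the bar's end stands 9 mm farther out than this face. The guide is 60 mm long, 46.5 mm high.
- housing_a: loose black plastic housing half, an open box 45 x 63 x 22 mm, standing on the bench beside the lock bar's guide; origin under its centre
- housing_b: another loose black housing half, 45 x 63 x 22 mm, on the bench on the robot's side of the lock bar's guide; origin under its centre
- tape_roll: loose roll of clear tape lying flat, 104 mm outer diameter, 45 mm high, beyond the fixture; origin under its centre
- screwdriver: loose screwdriver lying on the bench between robot and fixture, 200 mm long, 26 mm thick handle; origin under its middle
- horn: loose spare welding horn, a stepped steel cylinder standing upright, 48 mm diameter at its foot, 115 mm high; origin under its centre
- cleaner: loose blue bottle with a red cap, 60 mm diameter, 150 mm high, left of the fixture; origin under its centre
- parts_tray: loose empty grey tray, 150 x 110 x 40 mm, left of the fixture; origin under its centre

How it is judged:
By the outcome, as a careful person would: the job done as asked, in the order asked, and still so for the second after the job is handed in, with the robot touching nothing.
It also fails if it takes over 48 s, if anything falls off the work surface, if the arm or the gripper's body presses on something with over 40 N, if the wrist force passes 120 N, or if a joint passes its speed limit or range.

ROBOT

A 6-joint arm with a two-finger parallel gripper is mounted at the origin on the work surface. World frame = base frame: x ahead of the robot, y to its left, z up, the work surface at z = 0. Lengths are in m, angles in rad, forces in N, time in s.
With the tool pointing down it reaches from about 0.35 to 0.975 m from the base axis. Payload 17.4 kg.
Tool frame: the origin (TCP) lies between the finger pads; the fingertips stand 19 mm ahead of it and the grasp point (between the pads) is the TCP; z points along the fingers, y is the line along which they close (so a half turn about z gives the same grasp; the last joint's range is limited). The gripper opens to 85 mm and grips with 20 to 120 N. Pads are 22 mm wide; open, the fingers measure 114 mm over their backs; the gripper's body (76 mm by 85 mm) begins 54 mm behind the grasp point. The pads swing forward as they close: fully open they stand 13 mm farther back than shut.
Start: joints at [-1.233, 0.116, 1.442, -0, 1.584, -0.038], TCP at [0.248, -0.628, 0.25] pointing down, gripper open.
Joint ranges: [-2.83, 2.83], [-0.83, 2.19], [0.07, 2.5], [-1.14, 4.28], [0.01, 3], [-2.97, 2.97]. Speed limits (rad/s): [1.89, 1.89, 2.22, 3.14, 3.14, 3.14].

INTERFACE

Orientations are given as a unit quaternion [x, y, z, w].
In Python, from workcell import readout, cams, order gives the robot as it stands.
- The arm moves only by the tool carry_out, never from a script. Its argument "deltas" is a list of rows, each a list of 3 entries, a list of its own where there are three numbers: the finger opening in m, from 0 to 0.0854, then the shift along the tool's x, y, z in m, then the turn, a rotation vector about the tool's x, y, z in rad. In form: [[gripper, [tx, ty, tz], [wx, wy, wz]], ...]. A call has exactly 8 rows; each row is the pose to reach, as a shift and turn from the pose commanded when the call began, along the tool's axes at that moment; what a row does not reach only later rows make up. A row lasts 1/8 s, in which the tool goes at most 62.5 mm and 10.7 degrees, less where a joint would pass 70% of its speed; a pose out of reach is approached as far as the arm can. A call with a gripper value outside its range is refused whole. The fingers move at their own pace and stop on an object; the grip force is fixed at half the most. Time passes only in rows, so rows that repeat a pose let the fingers close, or fill a call up. It gives the time, the measured TCP pose, the force, the opening and the grip force at its end, in the units of the state.
- readout.get_state(): the state, without advancing time (a new reading comes with each control period).
- cams.get_image(name): name is "scene" or "top"; returns the picture (420x560x3 uint8, red, green, blue); there is no depth.
- cams.camera_model(name): a dict with "fx", "fy", "cx", "cy" (pixels), "dist" ([k1, k2, p1, p2, k3] as OpenCV has them; the pictures are not rectified), "camera_from_world" (4x4, takes a point from world to camera coordinates). Camera axes: x right, y down, z forward; pixel columns grow to the right and rows downward; lengths in m; the calibration is good to about 2 mm. A picture is of the moment at which its call begins. camera_model takes no time and is no camera call.
- order.sign_off(): hands the job in; it is judged then, once.
The state is a dict: "clock": time; "joint_pos": joint angles; "dq": joint speeds; "tau": joint torques, N m; "position": TCP position; "ee_rot": TCP orientation; "force": force on the tool from outside, world axes, zero at the start; "ft_torque": the same for the moment, N m; "width": opening from 0.0 (shut) to 1.0 (fully open); "gripper_force": force on a finger pad.
Only numpy, scipy, OpenCV 4.12 (cv2) and the standard library are available. Lean on these libraries where they do the work, as an engineer would, in place of code of your own. Each camera call takes 0.05 s, during which the arm holds its last target. There are 200 camera calls.

## Working session

There is one attempt and no reset: what is moved stays moved. The work goes in short steps, Python scripts to look and compute and a tool call to move; the robot and the scene stay as the last step left them, time stands still between calls to the robot, and variables do not carry over. Pictures are saved under pics/ and viewed, at most 10 in all, crops included, and the job is handed in when it is done.

Besides the shell and the picture viewer there is one more tool, called after ">>>" as a command line: name --argument value ..., lists and objects as JSON in quotes. carry_out: Moves the arm, as the interface text tells. Its arguments: {"type":"object","properties":{"deltas":{"type":"array","items":{"type":"array"}}},"required":["deltas"]}

```bash
mkdir -p pics; cat > h.py <<'E'
import numpy as np, cv2
from workcell import readout, cams, order
def snap(n,f,crop=None,s=1):
    im=cams.get_image(n)[:,:,::-1].copy()
    cv2.imwrite(f'pics/raw_{f}.png',im)
    if crop: x0,y0,x1,y1=crop; im=im[y0:y1,x0:x1]
    cv2.imwrite(f'pics/{f}.png',cv2.resize(im,None,fx=s,fy=s,interpolation=cv2.INTER_CUBIC))
def pix2w(n,uv,z):
    m=cams.camera_model(n);K=np.array([[m['fx'],0,m['cx']],[0,m['fy'],m['cy']],[0,0,1.]])
    T=np.array(m['camera_from_world'])
    p=cv2.undistortPoints(np.array([[uv]],float),K,np.array(m['dist'],float))[0,0]
    R=T[:3,:3];c=-R.T@T[:3,3];d=R.T@np.array([p[0],p[1],1]);return c+d*(z-c[2])/d[2]
def w2pix(n,P):
    m=cams.camera_model(n);K=np.array([[m['fx'],0,m['cx']],[0,m['fy'],m['cy']],[0,0,1.]])
    T=np.array(m['camera_from_world']);return cv2.projectPoints(np.array(P,float).reshape(-1,1,3),cv2.Rodrigues(T[:3,:3])[0],T[:3,3],K,np.array(m['dist'],float))[0][:,0]
E
python3 - <<'E'
from h import *
snap('top','t0',None,1.4); snap('scene','s0',None,1.4)
for n in('top','scene'):
    m=cams.camera_model(n);T=np.array(m['camera_from_world']);print(n,-T[:3,:3].T@T[:3,3],m['fx'])
print(readout.get_state())
E
```

```text
top [0.38497538 0.00580541 1.31622339] 520.7629954393207
scene [ 1.26421481 -0.54927798  1.14101906] 429.14950889984095
{'clock': 0.1, 'joint_pos': array([-1.23281989e+00,  1.16427948e-01,  1.44221364e+00,  3.78545502e-05,
        1.58398278e+00, -3.78030685e-02]), 'dq': array([ 0.00036284, -0.00140737, -0.00022502,  0.00078613,  0.00163898,
        0.00062634]), 'tau': array([ 2.04414580e-03, -7.33663130e+01, -6.33785892e+01, -8.52492281e-05,
        5.25432479e-03,  1.37589430e-05]), 'position': array([ 0.24767225, -0.62775621,  0.24963335]), 'ee_rot': array([ 9.82400411e-01,  1.86786416e-01, -5.84198338e-05, -5.12887036e-04]), 'force': array([-0.14054959,  0.20656356,  0.26863468]), 'ft_torque': array([-0.04016072, -0.0135123 ,  0.07370624]), 'gripper_force': 0.0, 'width': 1.001616711466274}
```

View pics/t0.png

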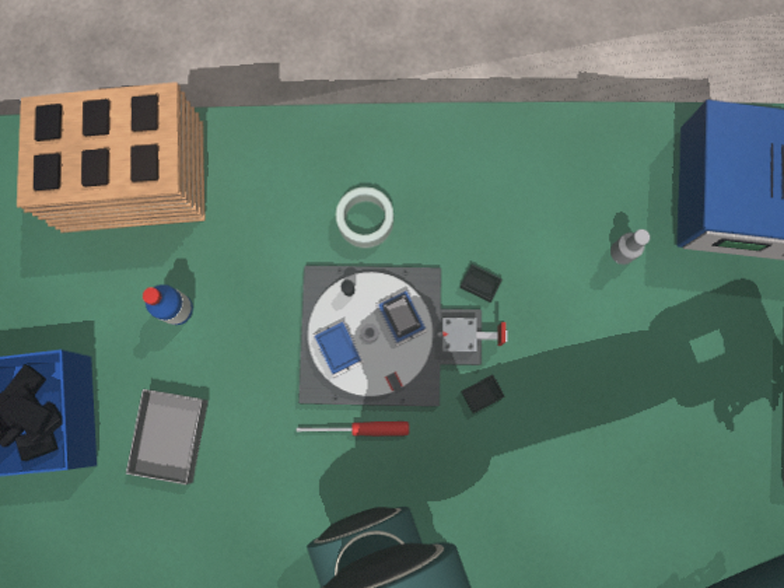

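View pics/s0.png

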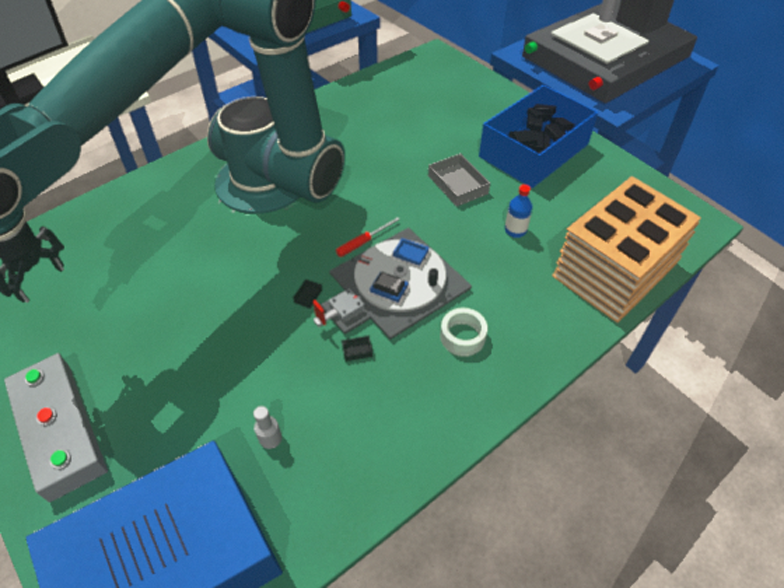

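The top view shows the dial centre near (370,334), its slot at lower right (394,381), the handle at upper left (347,288) and the red tab at right (503,333). The dial therefore needs about +62° anticlockwise. I'll take an enlarged crop next.

```bash
python3 - <<'E'
import cv2
im=cv2.imread('pics/raw_t0.png')[180:300,205:370]
cv2.imwrite('pics/t0c.png',cv2.resize(im,None,fx=4.8,fy=4.8,interpolation=cv2.INTER_CUBIC))
E
```

```text
(no output)
```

View pics/t0c.png

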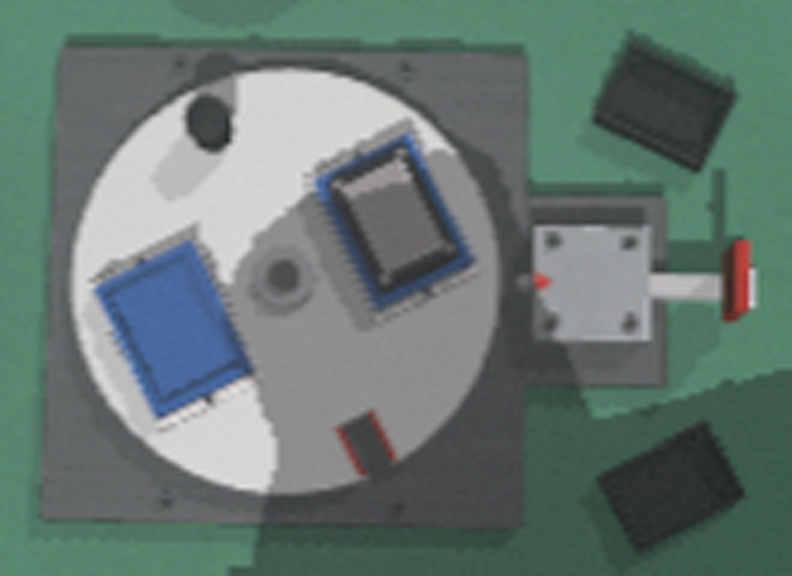

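The crop shows the spindle cap (283,277), slot mouth (380,472), handle (208,122), the lock line right of the rim (500,281), the guide from 532 to 650 and the tab (740,280).

```bash
cat >> h.py <<'E'
def c(u,v,z): return pix2w('top',(205+(u+.5)/4.8-.5,180+(v+.5)/4.8-.5),z)
E
python3 - <<'E'
from h import *
C=c(283,277,.056);print('cap',C)
rim=[c(*p,.04) for p in((70,281),(500,281),(285,67),(285,494))];print('rim centre',np.mean(rim,0),rim[0][1]-rim[1][1],rim[2][0]-rim[3][0])
O=np.mean(rim,0)
for n,p in dict(slot=(380,472,.04),peg=(206,116,.087),pegmid=(208,122,.0645),arrow=(540,282,.0465),tabtopL=(737,240,.09),tabtopR=(747,240,.09),tabtopL2=(735,320,.09),tabtopR2=(745,318,.09),g1=(532,226,.0465),g2=(650,226,.0465),g3=(650,342,.0465),g4=(532,342,.0465),ha=(665,102,.022),hb=(672,485,.022)).items():
    q=c(*p);d=q-O;print(n,q.round(4),'r',np.hypot(*d[:2]).round(4),'ang',np.degrees(np.arctan2(d[1],d[0])).round(1))
E
```

```text
cap [0.54426756 0.06284674 0.056     ]
rim centre [0.54503503 0.0626438  0.04      ] 0.2214198327745472 0.22141736102218362
slot [0.4458 0.0148 0.04  ] r 0.1102 ang -154.3
peg [0.622  0.0996 0.087 ] r 0.0854 ang 25.7
pegmid [0.6233 0.1003 0.0645] r 0.0868 ang 25.7
arrow [ 0.5413 -0.0682  0.0465] r 0.1309 ang -91.6
tabtopL [ 0.5556 -0.1639  0.09  ] r 0.2268 ang -87.3
tabtopR [ 0.5556 -0.1689  0.09  ] r 0.2318 ang -87.4
tabtopL2 [ 0.5158 -0.1616  0.09  ] r 0.2261 ang -97.4
tabtopR2 [ 0.5167 -0.1666  0.09  ] r 0.231 ang -97.0
g1 [ 0.5703 -0.0647  0.0465] r 0.1298 ang -78.8
g2 [ 0.5695 -0.1253  0.0465] r 0.1896 ang -82.6
g3 [ 0.5097 -0.1237  0.0465] r 0.1896 ang -100.7
g4 [ 0.5105 -0.0635  0.0465] r 0.1307 ang -105.3
ha [ 0.6391 -0.1377  0.022 ] r 0.2213 ang -64.9
hb [ 0.438  -0.1356  0.022 ] r 0.2253 ang -118.4
```

```bash
cat >> h.py <<'E'
from scipy.spatial.transform import Rotation as R
O=np.array([.545,.0627])
def peg(phi,s,z,r=.085):   # pusher s behind handle centre, dial-handle angle phi (deg)
    f=np.radians(phi);p=O+r*np.array([np.cos(f),np.sin(f)])-s*np.array([-np.sin(f),np.cos(f)]);return [*p,z,phi+90]
def rows(wps,g=0.0,start=None):
    s=readout.get_state();p0=s['position'];R0=R.from_quat(s['ee_rot'])
    print('t',round(s['clock'],2),'p',p0.round(4),'F',s['force'].round(1),'j6',s['joint_pos'][5].round(2))
    for i,(x,y,z,a) in enumerate(wps):
        if i%8==0: print('--')
        T=R.from_euler('ZX',[a,180],degrees=True)
        print(np.r_[R0.inv().apply(np.array([x,y,z])-p0),(R0.inv()*T).as_rotvec()].round(4).tolist())
E
python3 - <<'E'
from h import *
s=readout.get_state();x=R.from_quat(s['ee_rot']).apply([1,0,0]);a0=np.degrees(np.arctan2(x[1],x[0]));print(a0)
A=np.array([*s['position'],a0]);B=np.array(peg(25.7,.040,.25))
print(B);rows([A+(B-A)*i/16 for i in range(1,17)])
E
```

```text
21.530604978054324
[6.38937910e-01 6.35179413e-02 2.50000000e-01 1.15700000e+02]
t 0.1 p [ 0.2477 -0.6278  0.2496] F [-0.1  0.2  0.3] j6 -0.04
--
[0.0386, -0.0312, 0.0, -0.001, -0.0001, -0.1027]
[0.0772, -0.0624, 0.0, -0.001, -0.0002, -0.2054]
[0.1158, -0.0936, 0.0, -0.001, -0.0002, -0.3082]
[0.1544, -0.1249, 0.0, -0.001, -0.0003, -0.4109]
[0.193, -0.1561, 0.0001, -0.001, -0.0003, -0.5136]
[0.2316, -0.1873, 0.0001, -0.001, -0.0004, -0.6163]
[0.2702, -0.2185, 0.0001, -0.001, -0.0004, -0.7191]
[0.3088, -0.2497, 0.0001, -0.0009, -0.0005, -0.8218]
--
[0.3474, -0.2809, 0.0001, -0.0009, -0.0005, -0.9245]
[0.386, -0.3122, 0.0001, -0.0009, -0.0006, -1.0272]
[0.4246, -0.3434, 0.0001, -0.0009, -0.0007, -1.13]
[0.4632, -0.3746, 0.0001, -0.0008, -0.0007, -1.2327]
[0.5018, -0.4058, 0.0002, -0.0008, -0.0008, -1.3354]
[0.5405, -0.437, 0.0002, -0.0008, -0.0008, -1.4381]
[0.5791, -0.4682, 0.0002, -0.0008, -0.0009, -1.5408]
[0.6177, -0.4994, 0.0002, -0.0007, -0.0009, -1.6436]
```

>>> carry_out --deltas '[[0.0, [0.039, -0.031, 0], [0, 0, -0.103]], [0.0, [0.077, -0.062, 0], [0, 0, -0.205]], [0.0, [0.116, -0.094, 0], [0, 0, -0.308]], [0.0, [0.154, -0.125, 0], [0, 0, -0.411]], [0.0, [0.193, -0.156, 0], [0, 0, -0.514]], [0.0, [0.232, -0.187, 0], [0, 0, -0.616]], [0.0, [0.27, -0.218, 0], [0, 0, -0.719]], [0.0, [0.309, -0.25, 0], [0, 0, -0.822]]]'

```text
clock: 1.1
position: [0.4438, -0.2804, 0.2501]
ee_rot: [0.825, 0.565, -0.0, -0.0]
force: [-0.1, -0.4, 0.1]
width: 0.003
gripper_force: 0.0
```

```bash
cat > to.py <<'E'
import sys
from h import *
def go(B,n):
    s=readout.get_state();x=R.from_quat(s['ee_rot']).apply([1,0,0]);a0=np.degrees(np.arctan2(x[1],x[0]));A=np.array([*s['position'],a0]);B=np.array(B);print('yaw',a0.round(1))
    rows([A+(B-A)*i/n for i in range(1,n+1)])
E
python3 -c "
from to import *
go(peg(25.7,.04,.25),8)"
```

```text
yaw 68.8
t 1.1 p [ 0.4438 -0.2804  0.2501] F [-0.1 -0.4  0.1] j6 -0.24
--
[0.0489, 0.0072, 0.0, -0.0001, -0.0001, -0.1023]
[0.0978, 0.0144, 0.0, -0.0001, -0.0001, -0.2046]
[0.1467, 0.0216, 0.0001, -0.0001, -0.0001, -0.3069]
[0.1956, 0.0288, 0.0001, -0.0001, -0.0001, -0.4092]
[0.2445, 0.036, 0.0001, -0.0001, -0.0001, -0.5115]
[0.2934, 0.0432, 0.0001, -0.0001, -0.0001, -0.6138]
[0.3423, 0.0504, 0.0001, -0.0001, -0.0001, -0.7161]
[0.3912, 0.0576, 0.0001, -0.0001, -0.0001, -0.8184]
```

>>> carry_out --deltas '[[0.0, [0.049, 0.007, 0], [0, 0, -0.102]], [0.0, [0.098, 0.014, 0], [0, 0, -0.205]], [0.0, [0.147, 0.022, 0], [0, 0, -0.307]], [0.0, [0.196, 0.029, 0], [0, 0, -0.409]], [0.0, [0.245, 0.036, 0], [0, 0, -0.512]], [0.0, [0.293, 0.043, 0], [0, 0, -0.614]], [0.0, [0.342, 0.05, 0], [0, 0, -0.716]], [0.0, [0.391, 0.058, 0], [0, 0, -0.818]]]'

```text
clock: 2.1
position: [0.6404, 0.0626, 0.25]
ee_rot: [0.532, 0.847, -0.0, -0.0]
force: [0.4, -0.7, -0.4]
width: -0.002
gripper_force: 0.0
```

```bash
python3 -c "
from to import *
go(peg(25.7,.04,.08),8)"
```

```text
yaw 115.7
t 2.1 p [0.6404 0.0626 0.25  ] F [ 0.4 -0.7 -0.4] j6 -0.39
--
[0.0002, -0.0001, 0.0212, -0.0004, -0.0001, -0.0]
[0.0004, -0.0002, 0.0425, -0.0004, -0.0001, -0.0]
[0.0005, -0.0003, 0.0637, -0.0004, -0.0001, -0.0]
[0.0007, -0.0004, 0.085, -0.0004, -0.0001, -0.0]
[0.0009, -0.0005, 0.1062, -0.0004, -0.0001, -0.0]
[0.0011, -0.0007, 0.1275, -0.0004, -0.0001, -0.0]
[0.0012, -0.0008, 0.1487, -0.0004, -0.0001, -0.0001]
[0.0014, -0.0009, 0.17, -0.0004, -0.0001, -0.0001]
```

>>> carry_out --deltas '[[0.0, [0, 0, 0.03], [0, 0, 0]], [0.0, [0, 0, 0.06], [0, 0, 0]], [0.0, [0, 0, 0.09], [0, 0, 0]], [0.0, [0, 0, 0.12], [0, 0, 0]], [0.0, [0.001, 0, 0.14], [0, 0, 0]], [0.0, [0.001, -0.001, 0.155], [0, 0, 0]], [0.0, [0.001, -0.001, 0.165], [0, 0, 0]], [0.0, [0.001, -0.001, 0.17], [0, 0, 0]]]'

```text
clock: 3.1
position: [0.6387, 0.0615, 0.0803]
ee_rot: [0.534, 0.846, 0.0, 0.0]
force: [-0.0, 0.2, 0.1]
width: -0.002
gripper_force: 0.0
```

```bash
python3 - <<'E'
from to import *
snap('scene','s1',(180,120,380,270),4)
rows([peg(25.7+w,.0225,.08) for w in [-6,-2,2,6,10,14,18,22, 26,30,34,38,42,46,50,52]])
E
```

```text
t 3.15 p [0.6386 0.0615 0.0798] F [-1.3  0.3 -1.6] j6 -0.39
--
[0.0104, -0.0016, -0.0002, -0.0002, -0.0001, 0.1011]
[0.0162, 0.0003, -0.0002, -0.0002, -0.0001, 0.0313]
[0.0221, 0.0019, -0.0002, -0.0002, -0.0001, -0.0385]
[0.0282, 0.003, -0.0002, -0.0002, -0.0001, -0.1083]
[0.0343, 0.0037, -0.0002, -0.0002, -0.0001, -0.1781]
[0.0404, 0.004, -0.0002, -0.0002, -0.0001, -0.2479]
[0.0465, 0.0038, -0.0002, -0.0002, -0.0001, -0.3177]
[0.0527, 0.0033, -0.0002, -0.0002, -0.0001, -0.3875]
--
[0.0587, 0.0023, -0.0002, -0.0002, -0.0001, -0.4574]
[0.0647, 0.0008, -0.0002, -0.0002, -0.0001, -0.5272]
[0.0705, -0.001, -0.0002, -0.0001, -0.0001, -0.597]
[0.0763, -0.0032, -0.0002, -0.0001, -0.0001, -0.6668]
[0.0818, -0.0059, -0.0002, -0.0001, -0.0001, -0.7366]
[0.0871, -0.0089, -0.0002, -0.0001, -0.0001, -0.8064]
[0.0923, -0.0122, -0.0002, -0.0001, -0.0001, -0.8762]
[0.0947, -0.0141, -0.0002, -0.0001, -0.0002, -0.9111]
```

View pics/s1.png

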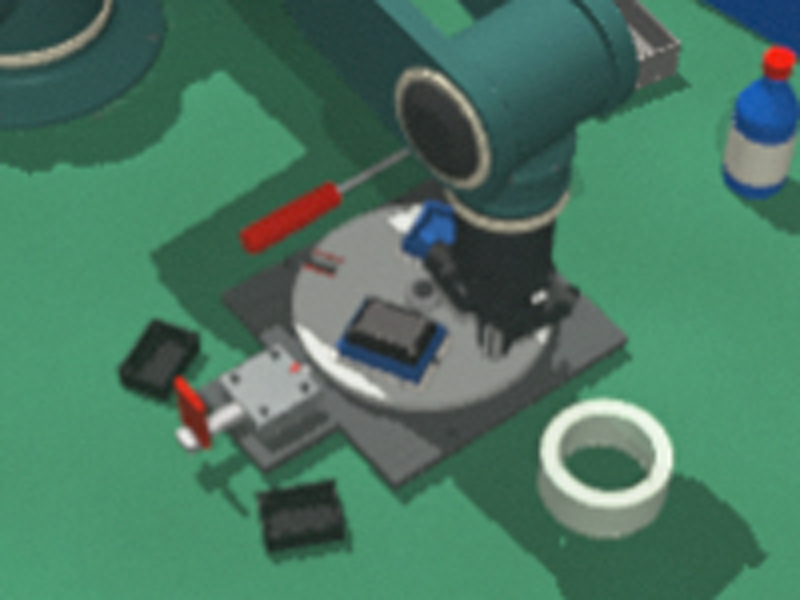

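The gripper stands clear on the clockwise side of the handle, hidden behind the fingers near (495,340). Nothing has been touched. Next is the arc push.

>>> carry_out --deltas '[[0.0, [0.008, 0, 0], [0, 0, 0.05]], [0.0, [0.016, 0, 0], [0, 0, 0.03]], [0.0, [0.022, 0.002, 0], [0, 0, -0.04]], [0.0, [0.028, 0.003, 0], [0, 0, -0.108]], [0.0, [0.034, 0.004, 0], [0, 0, -0.178]], [0.0, [0.04, 0.004, 0], [0, 0, -0.248]], [0.0, [0.0465, 0.004, 0], [0, 0, -0.318]], [0.0, [0.0525, 0.003, 0], [0, 0, -0.388]]]'

```text
clock: 4.15
position: [0.619, 0.1103, 0.0809]
ee_rot: [0.358, 0.934, 0.0, 0.001]
force: [3.5, -2.7, -0.4]
width: 0.001
gripper_force: 2.0
```

```bash
python3 - <<'E'
from to import *
rows([peg(25.7+w,.0225,.08) for w in [26,30,34,38,42,46,50,54]])
E
```

```text
t 4.15 p [0.619  0.1103 0.0809] F [ 3.5 -2.7 -0.4] j6 -0.7
--
[0.0062, 0.0014, 0.0009, 0.0005, 0.0014, -0.0647]
[0.0122, 0.0024, 0.0009, 0.0005, 0.0015, -0.1346]
[0.0184, 0.0029, 0.0009, 0.0004, 0.0015, -0.2044]
[0.0245, 0.003, 0.0009, 0.0004, 0.0015, -0.2742]
[0.0306, 0.0027, 0.0009, 0.0003, 0.0015, -0.344]
[0.0367, 0.002, 0.0009, 0.0003, 0.0015, -0.4138]
[0.0427, 0.0008, 0.0008, 0.0002, 0.0015, -0.4836]
[0.0487, -0.0007, 0.0008, 0.0002, 0.0016, -0.5534]
```

Contact is made, with about 4.4 N tangential, as expected. I continue to w≈54°.

>>> carry_out --deltas '[[0.0, [0.006, 0.001, 0], [0, 0, -0.065]], [0.0, [0.012, 0.002, 0], [0, 0, -0.135]], [0.0, [0.0185, 0.003, 0], [0, 0, -0.204]], [0.0, [0.0245, 0.003, 0], [0, 0, -0.274]], [0.0, [0.0305, 0.003, 0], [0, 0, -0.344]], [0.0, [0.0365, 0.002, 0], [0, 0, -0.414]], [0.0, [0.0425, 0.001, 0], [0, 0, -0.484]], [0.0, [0.0485, -0.001, 0], [0, 0, -0.553]]]'

```text
clock: 5.15
position: [0.5825, 0.1422, 0.081]
ee_rot: [0.09, 0.996, -0.0, 0.001]
force: [3.6, -1.1, -0.8]
width: 0.003
gripper_force: 2.0
```

```bash
python3 - <<'E'
from to import *
snap('scene','s2',(220,140,360,245),5.7)
snap('top','t2',(205,180,370,300),4.8)
rows([peg(25.7+w,.0225,.08) for w in [54,62.5]])
E
```

```text
t 5.25 p [0.5821 0.1424 0.0809] F [-0.2  0.4  0.8] j6 -1.19
--
[-0.0003, -0.0, 0.0009, 0.0002, 0.0009, -0.0019]
[0.0125, 0.0024, 0.0009, 0.0002, 0.0009, -0.1503]
```

View pics/t2.png

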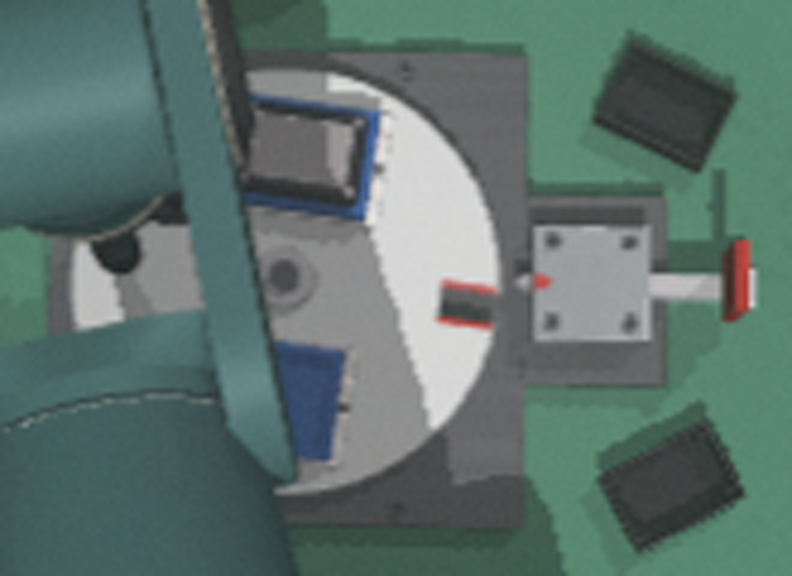

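The slot now shows at (440–493, 283–328), its mouth middle about (492,309). The bar's nose is at (522,283).

```bash
python3 - <<'E'
from to import *
for p in((492,310,.04),(441,302,.04),(522,283,.04),(690,287,.04),(655,286,.04),(725,288,.04)):
    q=c(*p);d=q[:2]-O;print(p,q.round(4),np.hypot(*d).round(4),np.degrees(np.arctan2(d[1],d[0])).round(2))
E
```

```text
(492, 310, 0.04) [ 0.5279 -0.0436  0.04  ] 0.1077 -99.13
(441, 302, 0.04) [ 0.5324 -0.0175  0.04  ] 0.0812 -98.95
(522, 283, 0.04) [ 0.5417 -0.0593  0.04  ] 0.122 -91.56
(690, 287, 0.04) [ 0.5385 -0.1457  0.04  ] 0.2085 -91.79
(655, 286, 0.04) [ 0.5392 -0.1277  0.04  ] 0.1905 -91.73
(725, 288, 0.04) [ 0.5377 -0.1638  0.04  ] 0.2266 -91.84
```

```bash
python3 - <<'E'
from to import *
rows([peg(25.7+w,.0225,.081) for w in [55,56,57,58,59,60,61,61.3]])
E
```

```text
t 5.25 p [0.5821 0.1424 0.0809] F [-0.2  0.4  0.8] j6 -1.19
--
[0.0012, 0.0004, -0.0001, 0.0002, 0.0009, -0.0194]
[0.0027, 0.0007, -0.0001, 0.0002, 0.0009, -0.0368]
[0.0042, 0.001, -0.0001, 0.0002, 0.0009, -0.0543]
[0.0057, 0.0013, -0.0001, 0.0002, 0.0009, -0.0718]
[0.0072, 0.0016, -0.0001, 0.0002, 0.0009, -0.0892]
[0.0087, 0.0019, -0.0001, 0.0002, 0.0009, -0.1067]
[0.0103, 0.0021, -0.0001, 0.0002, 0.0009, -0.1241]
[0.0107, 0.0021, -0.0001, 0.0002, 0.0009, -0.1293]
```

>>> carry_out --deltas '[[0.0, [0.0015, 0, 0], [0, 0, -0.02]], [0.0, [0.003, 0.001, 0], [0, 0, -0.037]], [0.0, [0.0045, 0.001, 0], [0, 0, -0.054]], [0.0, [0.006, 0.001, 0], [0, 0, -0.072]], [0.0, [0.0075, 0.0015, 0], [0, 0, -0.09]], [0.0, [0.009, 0.002, 0], [0, 0, -0.107]], [0.0, [0.0105, 0.002, 0], [0, 0, -0.125]], [0.0, [0.011, 0.002, 0], [0, 0, -0.13]]]'

```text
clock: 6.25
position: [0.5716, 0.1461, 0.0803]
ee_rot: [0.027, 1.0, 0.0, 0.0]
force: [2.7, -0.1, 2.3]
width: 0.0
gripper_force: 1.8
```

```bash
python3 - <<'E'
from to import *
snap('top','t3',(270,220,350,270),10)
print(readout.get_state()['position'])
E
```

```text
[0.57158144 0.14611929 0.08031983]
```

View pics/t3.png

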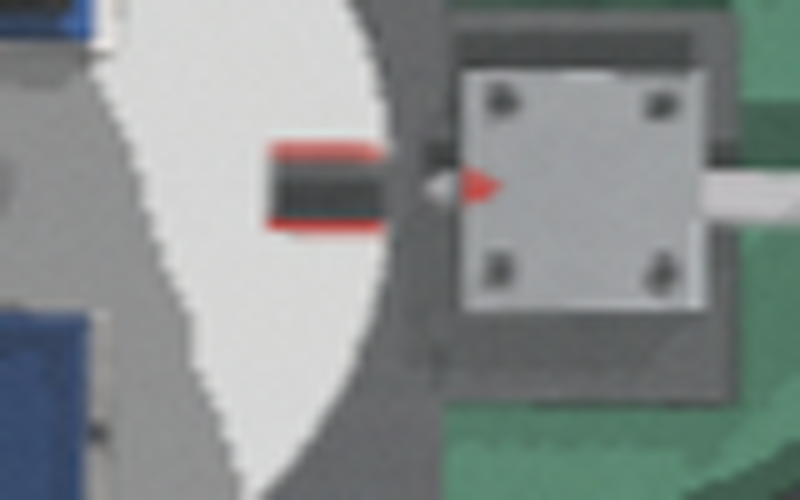

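The slot mouth (middle about (386,190)) lines up with the nose (430,187) and bar line to about 1 mm, well within capture range. I'll back off, lift and move to the tab.

>>> carry_out --deltas '[[0.0, [-0.008, 0, 0], [0, 0, 0]], [0.0, [-0.018, 0, 0], [0, 0, 0]], [0.0, [-0.02, 0, -0.02], [0, 0, 0]], [0.0, [-0.02, 0, -0.05], [0, 0, 0]], [0.0, [-0.02, 0, -0.08], [0, 0, 0]], [0.0, [-0.02, 0, -0.11], [0, 0, 0]], [0.0, [-0.02, 0, -0.12], [0, 0, 0]], [0.0, [-0.02, 0, -0.12], [0, 0, 0]]]'

```text
clock: 7.3
position: [0.5918, 0.145, 0.2008]
ee_rot: [0.027, 1.0, 0.0, 0.0]
force: [0.2, -1.1, -0.3]
width: -0.005
gripper_force: 0.0
```

```bash
python3 - <<'E'
from to import *
go([.537,-.203,.2,88.25],12)
E
```

```text
yaw 176.9
t 7.3 p [0.5918 0.145  0.2008] F [ 0.2 -1.1 -0.3] j6 -1.32
--
[0.003, -0.0292, 0.0001, 0.0003, 0.0008, 0.1289]
[0.0059, -0.0584, 0.0001, 0.0003, 0.0008, 0.2578]
[0.0089, -0.0876, 0.0002, 0.0004, 0.0007, 0.3866]
[0.0119, -0.1168, 0.0002, 0.0004, 0.0007, 0.5155]
[0.0148, -0.146, 0.0003, 0.0005, 0.0007, 0.6444]
[0.0178, -0.1752, 0.0004, 0.0005, 0.0007, 0.7733]
[0.0208, -0.2044, 0.0004, 0.0006, 0.0006, 0.9021]
[0.0238, -0.2336, 0.0005, 0.0006, 0.0006, 1.031]
--
[0.0267, -0.2628, 0.0005, 0.0006, 0.0006, 1.1599]
[0.0297, -0.2921, 0.0006, 0.0007, 0.0005, 1.2888]
[0.0327, -0.3213, 0.0006, 0.0007, 0.0005, 1.4177]
[0.0356, -0.3505, 0.0007, 0.0008, 0.0005, 1.5465]
```

>>> carry_out --deltas '[[0.0, [0.003, -0.029, 0], [0, 0, 0.129]], [0.0, [0.006, -0.058, 0], [0, 0, 0.258]], [0.0, [0.009, -0.088, 0], [0, 0, 0.387]], [0.0, [0.012, -0.117, 0], [0, 0, 0.515]], [0.0, [0.015, -0.146, 0], [0, 0, 0.644]], [0.0, [0.018, -0.175, 0], [0, 0, 0.773]], [0.0, [0.021, -0.204, 0], [0, 0, 0.902]], [0.0, [0.024, -0.234, 0], [0, 0, 1.03]]]'

```text
clock: 8.3
position: [0.5542, -0.0882, 0.1988]
ee_rot: [0.518, 0.855, -0.0, -0.001]
force: [-0.2, 0.0, 0.4]
width: -0.004
gripper_force: 0.0
```

```bash
python3 - <<'E'
from to import *
go([.537,-.203,.2,88.25],5)
E
```

```text
yaw 117.6
t 8.3 p [ 0.5542 -0.0882  0.1988] F [-0.2  0.   0.4] j6 -0.69
--
[-0.0188, -0.0137, -0.0003, -0.0017, -0.0012, 0.1025]
[-0.0375, -0.0274, -0.0005, -0.0017, -0.0012, 0.205]
[-0.0563, -0.0411, -0.0008, -0.0018, -0.0011, 0.3074]
[-0.075, -0.0548, -0.001, -0.0019, -0.001, 0.4099]
[-0.0938, -0.0685, -0.0013, -0.0019, -0.0009, 0.5124]
```

>>> carry_out --deltas '[[0.0, [-0.019, -0.014, 0], [0, 0, 0.103]], [0.0, [-0.038, -0.027, 0], [0, 0, 0.205]], [0.0, [-0.056, -0.041, 0], [0, 0, 0.307]], [0.0, [-0.075, -0.055, 0], [0, 0, 0.41]], [0.0, [-0.094, -0.0685, 0], [0, 0, 0.512]], [0.0, [-0.094, -0.0685, 0], [0, 0, 0.512]], [0.0, [-0.094, -0.0685, 0], [0, 0, 0.512]], [0.0, [-0.094, -0.0685, 0], [0, 0, 0.512]]]'

```text
clock: 9.3
position: [0.5383, -0.2018, 0.1999]
ee_rot: [0.716, 0.698, -0.0, -0.0]
force: [-0.7, -0.1, 0.2]
width: 0.003
gripper_force: 0.0
```

```bash
python3 - <<'E'
from to import *
go([.537,-.203,.08,88.25],1)
E
```

```text
yaw 88.6
t 9.3 p [ 0.5383 -0.2018  0.1999] F [-0.7 -0.1  0.2] j6 -0.38
--
[-0.0013, -0.0012, 0.1199, -0.0004, -0.0003, 0.0063]
```

>>> carry_out --deltas '[[0.0, [-0.001, -0.001, 0.025], [0, 0, 0.006]], [0.0, [-0.001, -0.001, 0.05], [0, 0, 0.006]], [0.0, [-0.001, -0.001, 0.075], [0, 0, 0.006]], [0.0, [-0.001, -0.001, 0.095], [0, 0, 0.006]], [0.0, [-0.001, -0.001, 0.11], [0, 0, 0.006]], [0.0, [-0.001, -0.001, 0.118], [0, 0, 0.006]], [0.0, [-0.001, -0.001, 0.12], [0, 0, 0.006]], [0.0, [-0.001, -0.001, 0.12], [0, 0, 0.006]]]'

```text
clock: 10.3
position: [0.5374, -0.2036, 0.0808]
ee_rot: [0.718, 0.696, 0.0, 0.0]
force: [-0.4, -0.5, 1.5]
width: 0.001
gripper_force: 0.0
```

```bash
python3 - <<'E'
from to import *
snap('scene','s4',(180,140,320,245),5.7)
go([.5385,-.150,.08,88.25],8)
E
```

```text
yaw 88.2
t 10.35 p [ 0.5374 -0.2036  0.0809] F [-1.   0.6  0.9] j6 -0.37
--
[0.0067, -0.0001, 0.0001, 0.0008, 0.0003, -0.0002]
[0.0134, -0.0002, 0.0002, 0.0008, 0.0003, -0.0004]
[0.0201, -0.0002, 0.0003, 0.0008, 0.0003, -0.0005]
[0.0268, -0.0003, 0.0005, 0.0008, 0.0003, -0.0007]
[0.0335, -0.0004, 0.0006, 0.0008, 0.0003, -0.0009]
[0.0402, -0.0005, 0.0007, 0.0008, 0.0003, -0.0011]
[0.0469, -0.0006, 0.0008, 0.0008, 0.0003, -0.0013]
[0.0536, -0.0006, 0.0009, 0.0008, 0.0003, -0.0015]
```

View pics/s4.png

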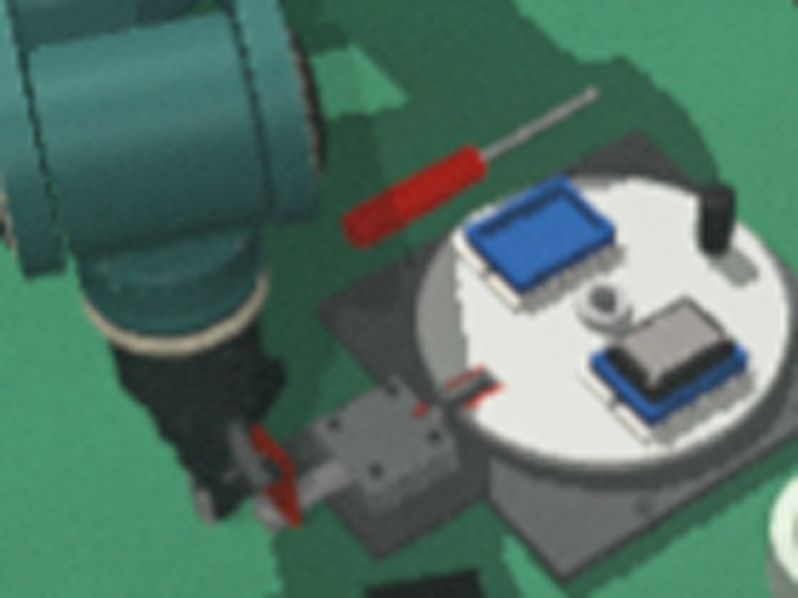

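The fingers stand just behind the tab at (275,475) with no contact, and the slot faces the bar. I now push along tool x.

>>> carry_out --deltas '[[0.0, [0.006, 0, 0], [0, 0, 0]], [0.0, [0.012, 0, 0], [0, 0, 0]], [0.0, [0.018, 0, 0], [0, 0, 0]], [0.0, [0.023, 0, 0], [0, 0, 0]], [0.0, [0.028, 0, 0], [0, 0, 0]], [0.0, [0.033, 0, 0], [0, 0, 0]], [0.0, [0.037, 0, 0], [0, 0, 0]], [0.0, [0.04, 0, 0], [0, 0, 0]]]'

```text
clock: 11.35
position: [0.5385, -0.1633, 0.0804]
ee_rot: [0.718, 0.696, 0.0, 0.0]
force: [0.2, -3.6, 1.0]
width: -0.004
gripper_force: 1.6
```

>>> carry_out --deltas '[[0.0, [0.003, 0, 0], [0, 0, 0]], [0.0, [0.006, 0, 0], [0, 0, 0]], [0.0, [0.008, 0, 0], [0, 0, 0]], [0.0, [0.01, 0, 0], [0, 0, 0]], [0.0, [0.011, 0, 0], [0, 0, 0]], [0.0, [0.012, 0, 0], [0, 0, 0]], [0.0, [0.013, 0, 0], [0, 0, 0]], [0.0, [0.014, 0, 0], [0, 0, 0]]]'

```text
clock: 12.35
position: [0.539, -0.1495, 0.0803]
ee_rot: [0.718, 0.696, 0.0, 0.0]
force: [0.4, -3.4, 1.6]
width: -0.0
gripper_force: 1.5
```

>>> carry_out --deltas '[[0.0, [0.0005, 0, 0], [0, 0, 0]], [0.0, [0.001, 0, 0], [0, 0, 0]], [0.0, [0.0015, 0, 0], [0, 0, 0]], [0.0, [0.002, 0, 0], [0, 0, 0]], [0.0, [0.0025, 0, 0], [0, 0, 0]], [0.0, [0.003, 0, 0], [0, 0, 0]], [0.0, [0.003, 0, 0], [0, 0, 0]], [0.0, [0.003, 0, 0], [0, 0, 0]]]'

```text
clock: 13.35
position: [0.5389, -0.1464, 0.0802]
ee_rot: [0.718, 0.696, -0.0, -0.0]
force: [1.0, -2.7, 0.4]
width: 0.001
gripper_force: 1.0
```

>>> carry_out --deltas '[[0.0, [0.0005, 0, 0], [0, 0, 0]], [0.0, [0.001, 0, 0], [0, 0, 0]], [0.0, [0.0015, 0, 0], [0, 0, 0]], [0.0, [0.002, 0, 0], [0, 0, 0]], [0.0, [0.002, 0, 0], [0, 0, 0]], [0.0, [0.002, 0, 0], [0, 0, 0]], [0.0, [0.002, 0, 0], [0, 0, 0]], [0.0, [0.002, 0, 0], [0, 0, 0]]]'

```text
clock: 14.35
position: [0.539, -0.1444, 0.0802]
ee_rot: [0.718, 0.696, 0.0, -0.0]
force: [0.8, -1.2, 0.1]
width: -0.001
gripper_force: 0.6
```

```bash
python3 - <<'E'
from to import *
snap('scene','s5',(200,160,320,250),6.6)
E
```

```text
(no output)
```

View pics/s5.png

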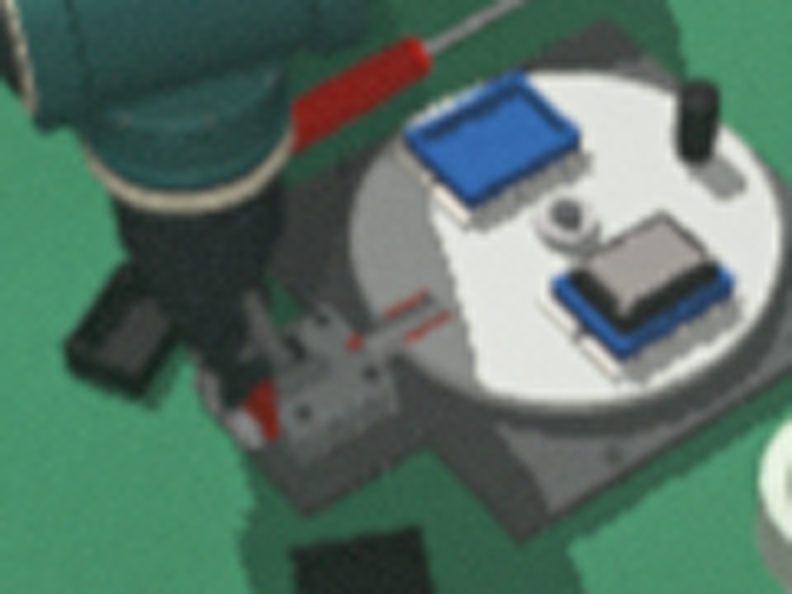

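The bar is in the slot at (400,330) and the tab is almost against the guide at (270,410). I'll push until the force rises.

>>> carry_out --deltas '[[0.0, [0.0005, 0, 0], [0, 0, 0]], [0.0, [0.001, 0, 0], [0, 0, 0]], [0.0, [0.0015, 0, 0], [0, 0, 0]], [0.0, [0.002, 0, 0], [0, 0, 0]], [0.0, [0.0025, 0, 0], [0, 0, 0]], [0.0, [0.003, 0, 0], [0, 0, 0]], [0.0, [0.003, 0, 0], [0, 0, 0]], [0.0, [0.003, 0, 0], [0, 0, 0]]]'

```text
clock: 15.4
position: [0.539, -0.1432, 0.0803]
ee_rot: [0.719, 0.696, -0.001, 0.001]
force: [-0.7, -19.0, -3.5]
width: -0.001
gripper_force: 9.3
```

Force rose to 19 N and the tool stalled, so the bar is against its stop. I'll back off and lift.

>>> carry_out --deltas '[[0.0, [-0.005, 0, 0], [0, 0, 0]], [0.0, [-0.015, 0, 0], [0, 0, 0]], [0.0, [-0.03, 0, 0], [0, 0, 0]], [0.0, [-0.04, 0, -0.03], [0, 0, 0]], [0.0, [-0.06, 0, -0.07], [0, 0, 0]], [0.0, [-0.1, 0, -0.11], [0, 0, 0]], [0.0, [-0.15, 0, -0.15], [0, 0, 0]], [0.0, [-0.2, 0, -0.15], [0, 0, 0]]]'

```text
clock: 16.4
position: [0.5331, -0.344, 0.2343]
ee_rot: [0.718, 0.696, 0.001, 0.003]
force: [0.6, -0.8, -0.8]
width: 0.001
gripper_force: 0.0
```

```bash
python3 - <<'E'
from to import *
snap('top','t6',(205,180,370,300),4.8)
snap('scene','s6',(200,160,320,250),6.6)
print(readout.get_state()['position'],readout.get_state()['force'])
E
```

```text
[ 0.5319279  -0.34600335  0.23050042] [ 0.97284804 -0.12629892  0.22870778]
```

View pics/t6.png

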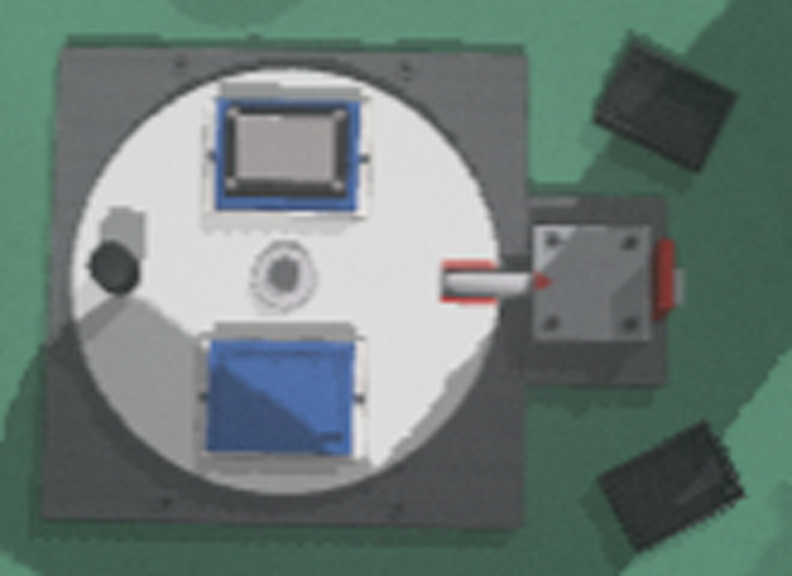

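View pics/s6.png

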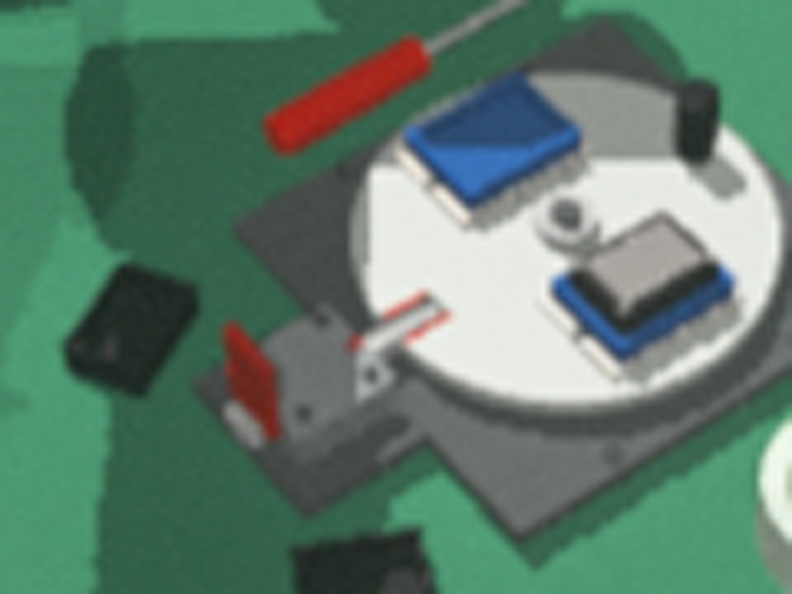

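The bar is in the slot (nose near (447,283), close to the slot's end) and the tab sits against the guide at (655,280). The dial is seated and nothing else has moved.

```bash
python3 -c "
from workcell import order
print(order.sign_off())"
```

```text
the job is handed in; nothing more can be done
None
```

The dial is turned so its slot faces the lock bar, and the bar is pushed fully home with its red tab against the guide; the job was handed in at about 16.5 s, and no other objects appeared to have moved in the final pictures.

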